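# Preload a heater insert in the spring gauge fixture

### The arm

A 7-joint arm with a two-finger parallel gripper is mounted at the origin on a cart in front of the work surface, level with it; the furniture and walls round the work are solid. World frame = base frame: x ahead of the robot, y to its left, z up, the work surface at z = 0. Lengths are in mm, angles in rad, forces in N, time in s.
With the tool pointing down it reaches from about 400 to 875 mm from the base axis. Payload 4.4 kg.
Tool frame: the origin (TCP) lies at the very end of the fingers, on their centre line; the grasp point (between the pads) lies 19 mm behind it (ctrl.grip_depth is the distance from the TCP to the grasp point, in mm); z points along the fingers, x is the direction in which the jaws open and shut, and the axes are right-handed (so a half turn about z gives the same grasp; the last joint's range is limited). The gripper opens to 85 mm and grips with 20 to 120 N. Pads are 22 mm wide; open, the fingers measure 114 mm over their backs; the gripper's body (76 mm by 85 mm) begins 54 mm behind the grasp point. The pads swing forward as they close: fully open they stand 13 mm farther back than shut.
Start: joints at [1.192, 0.628, 0.038, 1.517, -0.027, 0.996, -0.02], TCP at [200.05, -618.465, 196.313] pointing down, gripper open.
Joint ranges: [-3.06, 3.06], [-0.37, 2.12], [-1.25, 1.32], [0.18, 2.47], [-1.1, 4.24], [0.23, 1.98], [-2.94, 2.94]. Speed limits (rad/s): [2.57, 2.57, 3.14, 3.14, 3.14, 3.14, 3.14].

### API

Orientations are given as [roll, pitch, yaw] about the fixed x, y, z axes, in that order (R = Rz(yaw) Ry(pitch) Rx(roll)).
In Python, from cell import ctrl gives the robot as it stands.
- The arm moves only by the shell command python3 -m creep 'ROWS'. ROWS is JSON, a list of rows, each an object with "hand": the opening, from 0 (shut) to 1 (fully open); "travel": the shift along the tool's x, y, z in cm, a list of three; "angular": the turn, a rotation vector about the tool's x, y, z in degrees, a list of three. In form: [{"hand": hand, "travel": [tx, ty, tz], "angular": [rx, ry, rz]}, ...]. A call has 1 to 20 rows; each row is the pose to reach, as a shift and turn from the pose measured when the call began, along the tool's axes at that moment; what a row does not reach only later rows make up. A row lasts 1/10 s, in which the tool goes at most 50 mm and 8.59 degrees, less where a joint would pass 70% of its speed; a pose out of reach is approached as far as the arm can. A call with a gripper value outside its range is refused whole. The fingers move at their own pace and stop on an object; the grip force is fixed at half the most. Time passes only in rows, so rows that repeat a pose let the fingers close. It gives the time, the measured TCP pose, the force and the opening at its end, in the units of the state.
- ctrl.read_state(): the state, without advancing time (a new reading comes with each control period).
- ctrl.get_image(name): name is "side" or "top"; returns a dict with "frame" (480x640x3 uint8, red, green, blue), "fx", "fy", "cx", "cy" (pixels), "origin" and "orientation" of the camera in the world. Camera axes: x right, y down, z forward; pixel columns grow to the right and rows downward; lengths in mm; the calibration is good to about 2 mm. A picture is of the moment at which its call begins. There is no depth.
- ctrl.finish_job(): hands the job in, once; it reports no verdict.
Trained networks look in the newest picture that a camera, given by its name, has taken for a name from the list of things; names that differ only in an ending like _2 or _b are one class to them, and where a whole thing is asked for, a point or a joint stands for the part that bears it (a point fixed in the world has none). Each returns a list of dicts, best first, with "confidence" (0 to 1); they miss things now and then, are a little off and sometimes report something else, mostly with a low value. They report only what shows in the picture. A call takes as long as a camera call.
- ctrl.regions_of(camera, thing): "region" (480x640 bool, what is visible of it).
- ctrl.spot_point(camera, thing): "at" ([x, y, z] in mm, in world coordinates, good to about 4 mm: a listed point, or the origin of a listed thing).
The state is a dict: "clock": time; "qpos": joint angles; "qd": joint speeds; "tau": joint torques, N m; "eef_pos": TCP position; "tool_rot": TCP orientation; "force": force on the tool from outside, world axes, zero at the start; "torque": the same for the moment, N m; "width": finger opening in mm.
Only numpy, scipy, OpenCV 4.12 (cv2) and the standard library are available. Lean on these libraries where they do the work, as an engineer would, in place of code of your own. Each camera call takes 0.05 s, during which the arm holds its last target. There are 200 camera calls.

### The job

Put the copper heater insert down gently into the nest of the spring gauge fixture, feeling for its place between the corner guides, until it lies flat on the nest floor, and let go of it. Then turn the round knob clockwise until the clamped insert drives the sprung pointer to the set mark, without running clearly past it (too much load spoils the insert), and let go with the pointer standing at the mark. Never force the insert down, and leave the set mark and the other things where they are.

Things in the scene. Friction and masses are not known exactly. Their poses are not given: they have to be found in the camera images.
- insert_center (a point): centre of the loose copper heater insert, a solid block 38 x 68 x 18 mm high (this point is 9 mm above its underside); x axis along the 38 mm width, y along the 68 mm length. 0.25 to 0.47 kg. It lies flat on the worktop, left and in front of the fixture. It may go into the nest either way round
- nest_floor (a point): on the fixture's centre line, 12 mm above the worktop at nest floor level, half-way along the nest. x axis across the fixture (away from the robot side), y along it: the insert's length must lie along this y. The nest itself was set up to 7 mm off this point, either way along x only, and that is not measured: feel or look for it. End stops, 18 mm tall: jaw face 35.5 to 40 mm off at -y, sprung anvil face 38 mm off at +y
- knob_grip (a point): on the vertical axis of the round black knurled knob, half-way up: 38 mm diameter, 26 mm tall, from 42 to 68 mm above the worktop; under it a grey housing 60 x 48 mm, top at 38 mm (a thin collar between). 84 mm from the nest centre, at the -y end of the fixture; same axes. Clockwise seen from above drives the jaw towards the insert. It may be gripped anywhere round its rim
- pointer_tip (a point): tip of the dark pointer, a 60 mm needle over the light dial on the fixture's +y end, 34 mm above the worktop. The sprung anvil (1.5 N/mm, 1.5 N preload) swings it clockwise (tip to the left seen from the robot): along this point's y axis, 7.8 mm at the tip per mm of anvil. Unloaded it rests at the first graduation. Once the insert is clamped, 0.1 rad of knob moves the tip about 2.7 mm
- set_mark (a point): nose of the small steel rider (block 8 x 9 mm with a wedge nose) on the dial's front rim, where the pointer's tip must come: same height and same 60 mm from the pivot as the tip; the pivot lies 60 mm along this point's +x. It was set 20 to 35 mm of tip travel from the unloaded pointer. Its y axis points the way the tip travels: past the mark is +y
- heater_insert: the same copper insert; origin at the centre of its underside
- knob: the knob; origin on its axis at its underside. 3.5 mm of jaw travel per radian, 5.5 rad in all; it starts 0 to 1.2 rad from its backed-off end. It turns at about 0.1 N m, more under load, and stays where it is left. It takes about 1.6 to 2.9 rad until the jaw has pushed the insert against the anvil, then up to 1.6 rad more to the mark
- fixture: the fixture, 84 x 238 mm, fixed; origin at its underside. On the nest's steel floor stand four corner guides, 10 mm tall with slightly flared tops, 40.4 mm apart across x (1.2 mm play each side of the insert once it is down; the flares add about 1 mm each), 22 to 32 mm from the nest's middle along y: the middle 44 mm of each long side is open to the fingers. An insert caught on the guides stands 5 to 10 mm high
- loupe: folding loupe 52 x 30 x 16 mm, bystander; origin under its centre
- note_pad: small note pad 60 x 105 x 12 mm, bystander; origin under its centre
- tweezers: black tweezers 118 mm long, bystander; origin under the centre

How it is judged:
By the outcome, as a careful person would: the job done as asked, in the order asked, and still so for the second after the job is handed in, with the robot touching nothing.
It also fails if it takes over 72 s, if anything falls off the work surface, if the arm or the gripper's body presses on something with over 40 N, if the wrist force passes 120 N, or if a joint passes its speed limit or range.

## Working session

There is one attempt and no reset: what is moved stays moved. The work goes in short steps, Python scripts to look and compute and a shell command to move; the robot and the scene stay as the last step left them, time stands still between calls to the robot, and variables do not carry over. Pictures are saved under pics/ and viewed, about 8 in all and at most 12, crops included, and the job is handed in when it is done.

```bash
mkdir -p pics; ls; cat > h.py <<'E'
from cell import ctrl
import numpy as np, cv2
from scipy.spatial.transform import Rotation as R
def cam(n):
    return ctrl.get_image(n)
def Rc(c):
    o=np.array(c["orientation"],float)
    return o if o.shape==(3,3) else R.from_euler('xyz',o).as_matrix()
def ray(c,u,v,z):
    d=Rc(c)@np.array([(u-c["cx"])/c["fx"],(v-c["cy"])/c["fy"],1]); o=np.array(c["origin"])
    return o+d*(z-o[2])/d[2]
def proj(c,p):
    q=Rc(c).T@(np.array(p)-np.array(c["origin"])); return np.array([c["fx"]*q[0]/q[2]+c["cx"],c["fy"]*q[1]/q[2]+c["cy"]])
def save(n,f): cv2.imwrite("pics/"+n,cv2.cvtColor(f,cv2.COLOR_RGB2BGR))
E
python3 - <<'E'
from h import *
s=ctrl.read_state(); print(s)
for n in ("top","side"):
    c=cam(n); save(n+"0.png",c["frame"]); print(n,c["fx"],c["cx"],c["cy"],c["origin"],c["orientation"])
    for t in "insert_center nest_floor knob_grip pointer_tip set_mark fixture loupe note_pad tweezers".split():
        print(t,[(np.round(d["at"],1).tolist(),round(d["confidence"],2)) for d in ctrl.spot_point(n,t)[:2]])
print(ctrl.read_state()["clock"])
E
```

```text
pics
{'clock': 0.0, 'qpos': array([ 1.19220142,  0.62936304,  0.03841309,  1.51839437, -0.02700155,
        0.99626555, -0.01998313]), 'qd': array([ 5.09656946e-04, -8.44892542e-04, -1.49848891e-04, -1.39836356e-03,
       -1.37946384e-03,  6.01323771e-05, -7.76944988e-04]), 'tau': array([ 1.48333261e-04, -5.63395429e+01,  1.22603841e+00, -1.93441343e+01,
        1.08319178e-02,  1.05593348e-02,  1.07066944e-05]), 'eef_pos': array([ 199.84593066, -617.78232662,  195.36921322]), 'tool_rot': array([ 3.14158441e+00,  1.91323841e-03, -1.25796265e+00]), 'force': array([-0.19961509,  0.16968717, -0.5297133 ]), 'torque': array([0.00792795, 0.02740814, 0.01885537]), 'width': 85.23994374011484}
top 450.86672410066814 325.09301331245524 240.78513293166787 [419.30026894   9.89777366 909.22286013] [-3.04057598 -0.00514268 -1.55637509]
insert_center [([410.4, 261.9, 13.5], 0.75), ([534.8, 0.9, 36.9], 0.66)]
nest_floor [([567.9, -69.0, 6.1], 0.77)]
knob_grip [([581.4, -146.6, 57.4], 0.87)]
pointer_tip [([533.4, -0.2, 33.2], 0.46)]
set_mark [([529.7, 20.6, 32.2], 0.46), ([552.6, -279.1, -1.6], 0.41)]
fixture [([569.1, -60.4, 2.6], 0.58)]
loupe [([465.8, -276.8, 1.0], 0.87)]
note_pad [([393.4, -58.0, 3.2], 0.93)]
tweezers [([554.0, -281.4, -2.7], 0.44)]
side 547.0080904270181 314.3187794697746 242.55085393619473 [ -74.36216973 -867.47689917  443.39927117] [-1.92713588 -0.02447096 -0.56980058]
insert_center [([407.2, 261.5, 8.7], 0.8), ([581.7, -151.7, 42.7], 0.34)]
nest_floor [([571.5, -67.6, 9.6], 0.57)]
knob_grip [([578.1, -152.7, 51.5], 0.65)]
pointer_tip [([540.0, -0.6, 32.3], 0.44)]
set_mark [([525.2, 25.7, 36.7], 0.36)]
fixture [([566.8, -60.8, 0.0], 0.93)]
loupe [([468.4, -276.2, 1.0], 0.57)]
note_pad []
tweezers [([555.1, -282.8, -0.4], 0.61), ([575.4, -152.8, 51.3], 0.56)]
1.0
```

```bash
python3 - <<'E'
import cv2,numpy as np
from h import *
a=cv2.imread("pics/top0.png")
cv2.imwrite("pics/top0v.png",cv2.resize(a,(800,600),interpolation=cv2.INTER_CUBIC))
# insert angle from region
c=cam("top"); r=ctrl.regions_of("top","insert_center")
for d in r[:1]:
    m=d["region"].astype(np.uint8); k=max(cv2.findContours(m,0,2)[0],key=cv2.contourArea)
    box=cv2.boxPoints(cv2.minAreaRect(k)); P=np.array([ray(c,*p,18)[:2] for p in box]); print(d["confidence"],box.round(1).tolist(),P.round(1).tolist(),P.mean(0), [np.linalg.norm(P[i]-P[i-1]).round(1) for i in range(4)])
r=ctrl.regions_of("top","fixture")
m=r[0]["region"].astype(np.uint8); k=max(cv2.findContours(m,0,2)[0],key=cv2.contourArea)
box=cv2.boxPoints(cv2.minAreaRect(k)); P=np.array([ray(c,*p,12)[:2] for p in box]); print(r[0]["confidence"],box.round(1).tolist(),P.round(1).tolist(),P.mean(0))
E
```

```text
0.6 [[176.6999969482422, 292.8999938964844], [183.3000030517578, 273.1000061035156], [217.1999969482422, 284.3999938964844], [210.60000610351562, 304.20001220703125]] [[402.7, 296.0], [441.6, 284.9], [420.4, 217.4], [381.7, 228.8]] [411.56777373 256.77829742] [np.float64(70.5), np.float64(40.5), np.float64(70.8), np.float64(40.4)]
0.96 [[298.70001220703125, 197.89999389648438], [417.20001220703125, 183.1999969482422], [422.3999938964844, 225.8000030517578], [304.0, 240.39999389648438]] [[596.6, 61.0], [630.4, -178.5], [543.5, -188.5], [510.4, 48.8]] [570.22065703 -64.30195626]
```

View pics/top0v.png

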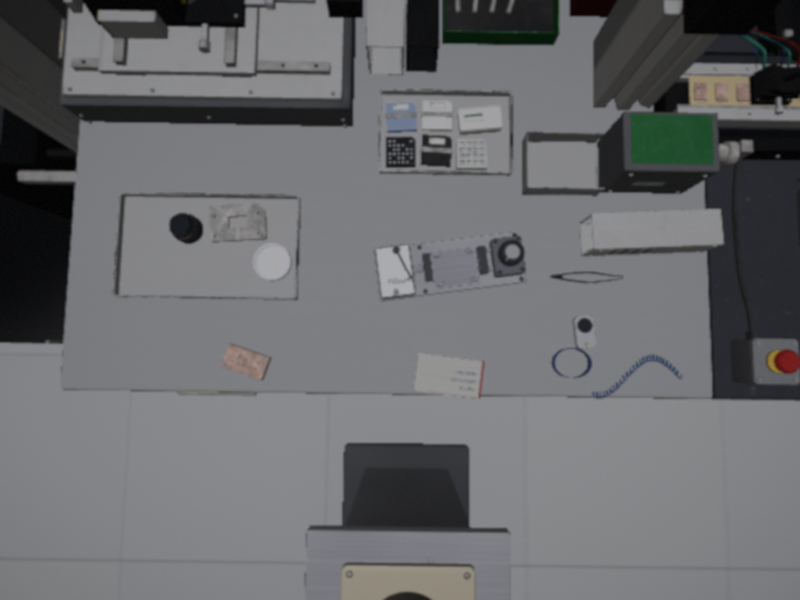

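```bash
cat >> h.py <<'E'
def rect(c,o,yaw,z,hx,hy,s=4):
    # image: columns = +(-y_local) to right, rows = -x_local down (like the top view)
    cy,sy=np.cos(yaw),np.sin(yaw)
    L=[(hx,hy),(hx,-hy),(-hx,-hy),(-hx,hy)]
    W=[proj(c,[o[0]+cy*x-sy*y,o[1]+sy*x+cy*y,z]) for x,y in L]
    D=[(0,0),(2*hy*s,0),(2*hy*s,2*hx*s),(0,2*hx*s)]
    H=cv2.getPerspectiveTransform(np.float32(W),np.float32(D))
    return cv2.warpPerspective(c["frame"],H,(int(2*hy*s),int(2*hx*s)),flags=cv2.INTER_CUBIC)
E
python3 - <<'E'
from h import *
yaw=np.radians(7.9)
A=[]
for n in ("top","side"):
    c=cam(n); im=rect(c,(569.5,-68),yaw,12,45,100,4)
    # ticks every 10mm
    for i in range(-10,11): cv2.line(im,(int(400-i*40),0),(int(400-i*40),10 if i%5 else 20),(255,0,0),1)
    for i in range(-4,5): cv2.line(im,(0,180-i*40),(10 if i else 25,180-i*40),(255,0,0),1)
    A.append(im[:,:800])
    A[-1]=im
v=np.vstack(A); v=cv2.convertScaleAbs(v,alpha=1.3); print(v.shape)
save("rect1.png",v[:600] if v.shape[0]<=600 else cv2.resize(v,(int(v.shape[1]*600/v.shape[0]),600)))
E
```

```text
(720, 800, 3)
```

View pics/rect1.png

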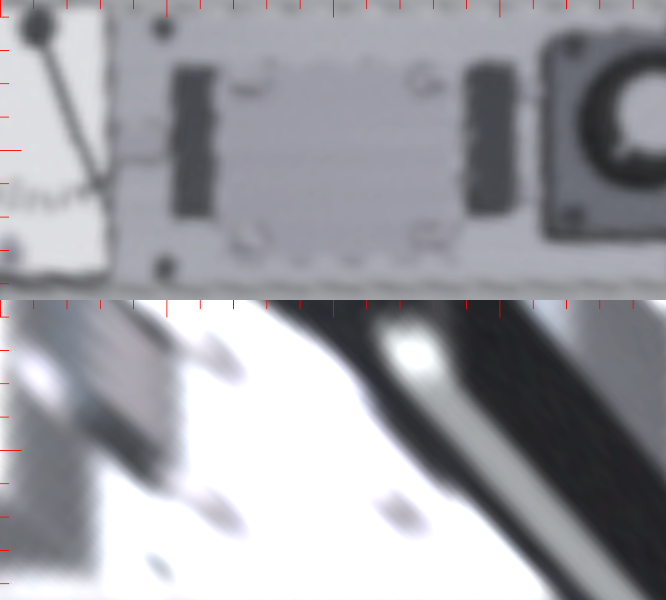

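```bash
cat >> h.py <<'E'
def plan(wps,s=None):
    "wps: (x,y,z,yawdeg of tool x); prints travel cm / angular deg from current pose, tool pointing down"
    s=s or ctrl.read_state(); p=np.array(s["eef_pos"]); M=R.from_euler('xyz',s["tool_rot"]).as_matrix()
    print("t",round(s["clock"],2),"pos",p.round(1),"yaw",np.degrees(s["tool_rot"]).round(2),"F",np.round(s["force"],1),"w",round(s["width"],1))
    for w in wps:
        t=M.T@(np.array(w[:3])-p)/10
        T=R.from_euler('xyz',[np.pi,0,np.radians(w[3])]).as_matrix()
        print(w,"travel",t.round(2).tolist(),"ang",np.degrees(R.from_matrix(M.T@T).as_rotvec()).round(1).tolist())
def mask(n,t):
    r=ctrl.regions_of(n,t); return r[0]["region"].astype(np.uint8) if r else None
def box_fit(views,g,z0):
    "views: [(c,mask)], fit x,y,yaw of 38x68x18 box with underside z0"
    from scipy.optimize import minimize
    L=np.array([(a,b,h) for a in(-19,19) for b in(-34,34) for h in(0,18)],float)
    def f(q):
        e=0
        for c,m in views:
            P=np.array([proj(c,[q[0]+np.cos(q[2])*a-np.sin(q[2])*b,q[1]+np.sin(q[2])*a+np.cos(q[2])*b,z0+h]) for a,b,h in L])
            w=np.zeros((480*4,640*4),np.uint8)
            cv2.fillConvexPoly(w,cv2.convexHull(np.round((P*4+1.5)*16).astype(np.int32)),255,shift=4)
            w=cv2.resize(w,(640,480),interpolation=cv2.INTER_AREA)/255.
            e+=np.abs(w-m).sum()/m.sum()
        return e
    r=minimize(f,g,method="Nelder-Mead",options=dict(initial_simplex=np.array(g)+np.array([[0,0,0],[6,0,0],[0,6,0],[0,0,.1]]),xatol=.01,fatol=1e-4))
    return r.x,r.fun
E
python3 - <<'E'
from h import *
V=[]
for n in("top","side"):
    c=cam(n); m=mask(n,"heater_insert"); V.append((c,m)); print(n,m.sum(),np.argwhere(m).mean(0))
    x,f=box_fit([(c,m)],[411,259,-.3],0); print(n,x[:2],np.degrees(x[2]),f)
x,f=box_fit(V,[411,259,-.3],0); print(x[:2],np.degrees(x[2]),f)
plan([(430,-430,200,-50),(560,-150,200,-20),(570,50,200,-17),(x[0],x[1],100,np.degrees(x[2])),(x[0],x[1],2,np.degrees(x[2]))])
E
```

```text
Traceback (most recent call last):
AttributeError: 'NoneType' object has no attribute 'sum'
```

```bash
python3 - <<'E'
from h import *
V=[]
for n in("top","side"):
    c=cam(n); m=mask(n,"insert_center")
    if m is None: m=mask(n,"heater_insert")
    if m is None: print(n,"none"); continue
    V.append((c,m)); print(n,m.sum(),np.argwhere(m).mean(0))
    x,f=box_fit([(c,m)],[411,259,-.3],0); print(n,x[:2],np.degrees(x[2]),f)
x,f=box_fit(V,[411,259,-.3],0); print(x[:2],np.degrees(x[2]),f)
plan([(430,-430,200,-50),(560,-150,200,-20),(570,50,200,-17),(x[0],x[1],100,np.degrees(x[2])),(x[0],x[1],2,np.degrees(x[2]))])
E
```

```text
top 719 [288.96383866 197.07232267]
top [410.9709433  258.52372807] -17.325961316423562 0.0621233194251275
side 253 [233.75889328 225.256917  ]
side [414.31741691 265.49837899] -20.613027092362202 0.1557312252964427
[411.21087361 258.86384536] -20.096986372157577 0.2672149106142042
t 1.55 pos [ 200.1 -618.5  196.3] yaw [-180.     -0.    -72.08] F [-0.   1.1  0.3] w 85.4
(430, -430, 200, -50) travel [-10.86, -27.68, -0.37] ang [-0.0, -0.0, -22.1]
(560, -150, 200, -20) travel [-33.5, -48.66, -0.37] ang [-0.0, -0.0, -52.1]
(570, 50, 200, -17) travel [-52.22, -55.77, -0.37] ang [-0.0, -0.0, -55.1]
(np.float64(411.2108736119585), np.float64(258.8638453615116), 100, np.float64(-20.096986372157577)) travel [-76.98, -47.08, 9.63] ang [-0.0, -0.0, -52.0]
(np.float64(411.2108736119585), np.float64(258.8638453615116), 2, np.float64(-20.096986372157577)) travel [-76.98, -47.08, 19.43] ang [-0.0, -0.0, -52.0]
```

```bash
python3 -m creep '[{"hand":1,"travel":[-10.9,-27.7,-0.4],"angular":[0,0,-22]},{"hand":1,"travel":[-10.9,-27.7,-0.4],"angular":[0,0,-22]},{"hand":1,"travel":[-10.9,-27.7,-0.4],"angular":[0,0,-22]},{"hand":1,"travel":[-10.9,-27.7,-0.4],"angular":[0,0,-22]},{"hand":1,"travel":[-10.9,-27.7,-0.4],"angular":[0,0,-22]},{"hand":1,"travel":[-33.5,-48.7,-0.4],"angular":[0,0,-52]},{"hand":1,"travel":[-33.5,-48.7,-0.4],"angular":[0,0,-52]},{"hand":1,"travel":[-33.5,-48.7,-0.4],"angular":[0,0,-52]},{"hand":1,"travel":[-33.5,-48.7,-0.4],"angular":[0,0,-52]},{"hand":1,"travel":[-33.5,-48.7,-0.4],"angular":[0,0,-52]},{"hand":1,"travel":[-33.5,-48.7,-0.4],"angular":[0,0,-52]},{"hand":1,"travel":[-52.2,-55.8,-0.4],"angular":[0,0,-54.7]},{"hand":1,"travel":[-52.2,-55.8,-0.4],"angular":[0,0,-54.7]},{"hand":1,"travel":[-52.2,-55.8,-0.4],"angular":[0,0,-54.7]},{"hand":1,"travel":[-52.2,-55.8,-0.4],"angular":[0,0,-54.7]},{"hand":1,"travel":[-77,-47.1,9.6],"angular":[0,0,-54.7]},{"hand":1,"travel":[-77,-47.1,9.6],"angular":[0,0,-54.7]},{"hand":1,"travel":[-77,-47.1,9.6],"angular":[0,0,-54.7]},{"hand":1,"travel":[-77,-47.1,9.6],"angular":[0,0,-54.7]},{"hand":1,"travel":[-77,-47.1,9.6],"angular":[0,0,-54.7]}]'
python3 - <<'E'
from h import *
plan([(411,259,60,-17.4),(411,259,2,-17.4)])
c=cam("side"); save("side2.png",c["frame"]); print(ctrl.spot_point("side","insert_center"),mask("side","insert_center") is None)
c=cam("side");
im=rect(c,(569.5,-68),np.radians(7.9),12,45,100,4); save("r2.png",np.vstack([cv2.resize(c["frame"][100:340],(800,300)) ,cv2.resize(im,(667,300))]) if 0 else np.vstack([c["frame"][150:350,:],cv2.resize(im,(640,288))]))
E
```

```text
clock: 3.55
eef_pos: [441.9, 207.6, 120.7]
tool_rot: [-3.141, -0.001, -0.304]
force: [1.2, 0.7, -0.9]
width: 85.4
t 3.55 pos [441.9 207.6 120.7] yaw [-1.7996e+02 -5.0000e-02 -1.7410e+01] F [ 1.2  0.7 -0.9] w 85.4
(411, 259, 60, -17.4) travel [-4.49, -3.97, 6.07] ang [-0.0, -0.0, -0.0]
(411, 259, 2, -17.4) travel [-4.5, -3.97, 11.87] ang [-0.0, -0.0, -0.0]
[{'at': [409.5, 262.1, 12.0], 'confidence': 0.59}] False
```

View pics/r2.png

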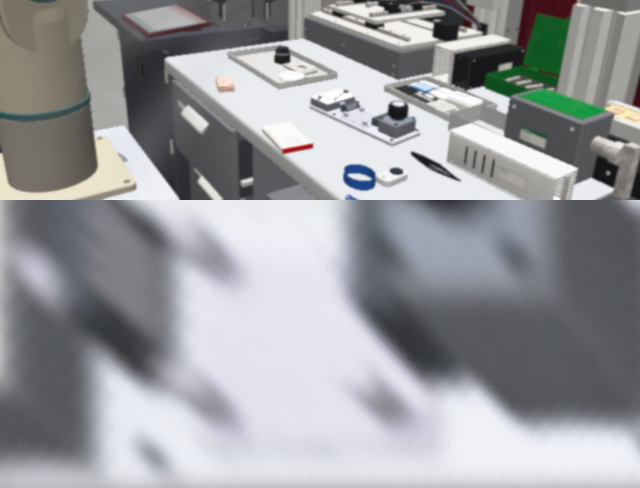

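```bash
python3 -m creep '[{"hand":1,"travel":[-4.5,-4,5],"angular":[0,0,0]},{"hand":1,"travel":[-4.5,-4,5],"angular":[0,0,0]},{"hand":1,"travel":[-4.5,-4,5],"angular":[0,0,0]},{"hand":1,"travel":[-4.5,-4,9],"angular":[0,0,0]},{"hand":1,"travel":[-4.5,-4,11.8],"angular":[0,0,0]},{"hand":1,"travel":[-4.5,-4,11.8],"angular":[0,0,0]},{"hand":1,"travel":[-4.5,-4,11.8],"angular":[0,0,0]}]'
python3 - <<'E'
from h import *
plan([(411,259,2,-17.4)])
c=cam("top"); im=rect(c,(411,259),np.radians(-17.4),18,60,75,4); save("g3.png",im)
E
```

```text
clock: 4.45
eef_pos: [412.1, 257.6, 3.4]
tool_rot: [3.141, -0.001, -0.302]
force: [-0.1, -0.4, 0.4]
width: 85.7
t 4.45 pos [412.1 257.6   3.4] yaw [ 1.7996e+02 -3.0000e-02 -1.7320e+01] F [-0.1 -0.4  0.4] w 85.7
(411, 259, 2, -17.4) travel [-0.15, -0.1, 0.14] ang [0.0, -0.0, 0.1]
```

View pics/g3.png

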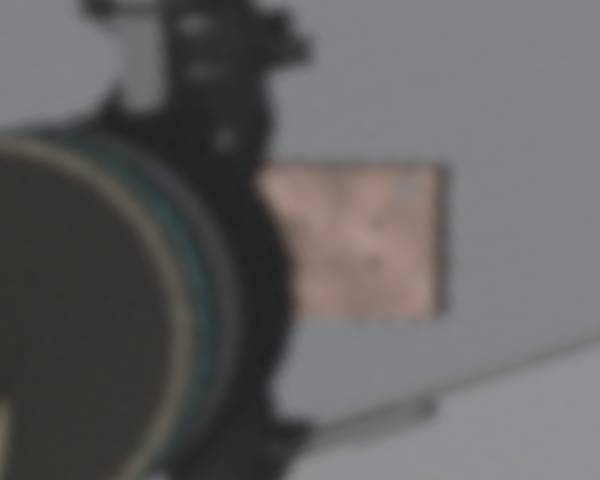

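```bash
python3 -m creep '[{"hand":1,"travel":[-0.1,-0.1,0.1],"angular":[0,0,0]},{"hand":0,"travel":[-0.1,-0.1,0.1],"angular":[0,0,0]},{"hand":0,"travel":[-0.1,-0.1,0.1],"angular":[0,0,0]},{"hand":0,"travel":[-0.1,-0.1,0.1],"angular":[0,0,0]},{"hand":0,"travel":[-0.1,-0.1,0.1],"angular":[0,0,0]},{"hand":0,"travel":[-0.1,-0.1,0.1],"angular":[0,0,0]},{"hand":0,"travel":[-0.1,-0.1,0.1],"angular":[0,0,0]},{"hand":0,"travel":[-0.1,-0.1,0.1],"angular":[0,0,0]},{"hand":0,"travel":[-0.1,-0.1,0.1],"angular":[0,0,0]}]'
python3 - <<'E'
from h import *
c=cam("top"); m=mask("top","insert_center"); 
plan([(411,259,100,-17.4),(520,120,120,8),(567,-68,80,8)])
E
```

```text
clock: 5.4
eef_pos: [411.7, 259.5, 3.0]
tool_rot: [-3.141, -0.001, -0.302]
force: [0.1, -0.2, 0.2]
width: 0.1
t 5.5 pos [411.7 259.5   3. ] yaw [-1.7996e+02 -7.0000e-02 -1.7290e+01] F [0.3 0.8 0.6] w 0.1
(411, 259, 100, -17.4) travel [-0.04, 0.07, -9.7] ang [-0.0, -0.1, 0.1]
(520, 120, 120, 8) travel [14.5, 10.1, -11.69] ang [-0.0, -0.1, -25.3]
(567, -68, 80, 8) travel [24.57, 26.66, -7.69] ang [-0.0, -0.1, -25.3]
```

```bash
python3 - <<'E'
from h import *
c=cam("top"); im=rect(c,(411,259),np.radians(-17.4),18,60,75,4)
d=cam("side"); j=d["frame"][170:290,160:320]; j=cv2.resize(j,(600,450)[:2],interpolation=cv2.INTER_CUBIC)
v=np.hstack([cv2.resize(im,(400,320)),cv2.resize(j,(400,320))]); save("g4.png",v)
print(ctrl.spot_point("side","insert_center"))
cam("top");print(ctrl.spot_point("top","insert_center"))
E
```

```text
[{'at': [404.9, 261.6, 10.4], 'confidence': 0.72}]
[{'at': [407.9, 263.7, 13.8], 'confidence': 0.92}]
```

View pics/g4.png

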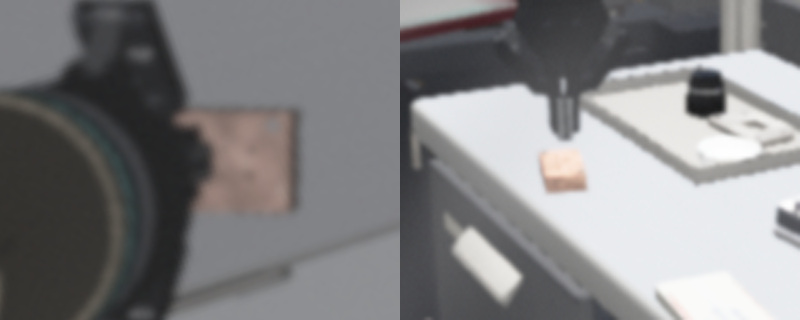

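```bash
python3 - <<'E'
from h import *
s=ctrl.read_state(); print(s["eef_pos"],s["qpos"],s["width"])
c=cam("side")
for z in (0,3,18,30,40,50): print(z,proj(c,[411.7,259.5,z]).round(1))
c2=cam("top"); print(proj(c2,[411,259,18]))
f=c["frame"]; m=mask("side","insert_center"); ys,xs=np.nonzero(m); print("ins rows",ys.min(),ys.max(),"cols",xs.min(),xs.max())
g=cv2.cvtColor(f,cv2.COLOR_RGB2GRAY); print(g[205:245,222:232:2].T)
E
```

```text
[411.77462577 259.53263357   3.03933006] [-0.53769611  0.73058842 -0.12260233  2.11034623  0.26966375  0.31360652
 -1.18801455] -0.04359265268406378
0 [225.4 237.6]
3 [225.3 236.4]
18 [225.1 230.4]
30 [224.9 225.5]
40 [224.8 221.5]
50 [224.7 217.4]
[195.79388237 288.89634162]
ins rows 226 241 cols 216 234
[[ 83  91  98 101 100  99  99  99  99  98  98  97  97 102 121 159 193 217
  226 229 231 234 233 230 229 227 225 224 227 231 225 190 157 149 149 150
  164 196 223 231]
 [104 104 118 124 124 126 127 126 126 125 125 126 128 130 131 134 143 174
  216 229 233 235 236 234 231 228 228 229 230 232 222 190 164 159 159 157
  171 205 226 232]
 [ 97 100 115 117 116 117 116 115 113 111 112 113 114 114 111 112 120 160
  211 228 233 236 236 233 229 228 232 235 235 233 223 196 172 161 155 156
  177 213 229 233]
 [ 83  98 118 125 125 124 124 123 122 122 122 123 123 124 133 150 165 190
  221 230 232 233 234 235 233 233 234 233 231 229 218 194 172 158 151 156
  184 221 231 234]
 [ 82  86  90  91  92  95  97  99 101 102 103 103 104 114 154 203 223 227
  230 232 232 232 232 236 236 234 233 232 229 221 206 186 173 159 150 152
  183 221 232 234]]
```

```bash
python3 - <<'E'
from h import *
c=cam("side"); a=cv2.cvtColor(cv2.imread("pics/side0.png"),cv2.COLOR_BGR2RGB)
p=proj(c,[200,-618,196]); q=proj(c,[411.7,259.5,3.0]); print(p,q)
def crop(f,p,w,h,S):
    u,v=np.clip(int(p[0]),w,640-w),np.clip(int(p[1]),h,480-h)
    k=cv2.resize(f[v-h:v+h,u-w:u+w],None,fx=S,fy=S,interpolation=cv2.INTER_CUBIC)
    o=((np.array(p)-[u-w,v-h]+.5)*S).astype(int); cv2.drawMarker(k,tuple(map(int,o)),(255,0,0),cv2.MARKER_CROSS,14,1); return k
x=crop(a,p,200,150,2); y=crop(c["frame"],q,50,75,4)
save("chk5.png",np.hstack([cv2.resize(x,(400,300)),y[:300] if 0 else cv2.resize(y,(400,600))[150:450]]))
t=cam("top"); z=crop(t["frame"],proj(t,[411.7,259.5,3]),67,50,3)
save("chk5.png",np.vstack([np.hstack([cv2.resize(x,(400,300)),z[:, :400]]) if z.shape[1]>=400 else np.hstack([cv2.resize(x,(400,300)),cv2.resize(z,(400,300))]), np.hstack([cv2.resize(y,(400,600))[150:450],np.zeros((300,400,3),np.uint8)])]))
E
```

```text
[431.24396881 383.72717683] [225.3095658  236.41022376]
```

View pics/chk5.png

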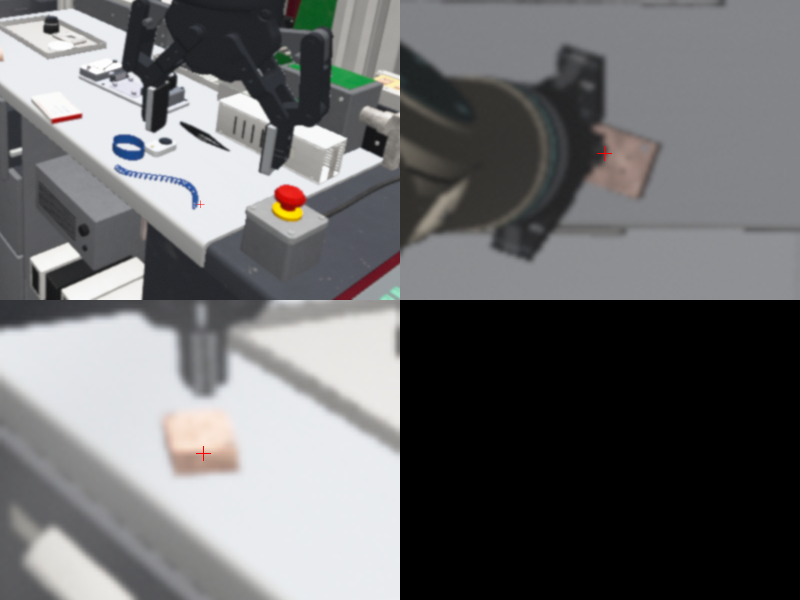

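```bash
python3 -m creep '[{"hand":1,"travel":[0,0,0],"angular":[0,0,0]},{"hand":1,"travel":[0,0,0],"angular":[0,0,0]},{"hand":1,"travel":[0,0,0],"angular":[0,0,0]},{"hand":1,"travel":[0,0,0],"angular":[0,0,0]},{"hand":1,"travel":[0,0,0],"angular":[0,0,0]},{"hand":1,"travel":[0,0,0],"angular":[0,0,0]},{"hand":1,"travel":[0,0,1],"angular":[0,0,0]},{"hand":1,"travel":[0,0,2],"angular":[0,0,0]},{"hand":1,"travel":[0,0,3],"angular":[0,0,0]},{"hand":1,"travel":[0,0,3.4],"angular":[0,0,0]},{"hand":1,"travel":[0,0,3.4],"angular":[0,0,0]}]'
python3 -m creep '[{"hand":0,"travel":[0,0,0],"angular":[0,0,0]},{"hand":0,"travel":[0,0,0],"angular":[0,0,0]},{"hand":0,"travel":[0,0,0],"angular":[0,0,0]},{"hand":0,"travel":[0,0,0],"angular":[0,0,0]},{"hand":0,"travel":[0,0,0],"angular":[0,0,0]},{"hand":0,"travel":[0,0,0],"angular":[0,0,0]}]'
```

```text
clock: 7.1
eef_pos: [411.0, 259.0, -32.4]
tool_rot: [3.141, 0.0, -0.301]
force: [-0.5, 0.5, 0.2]
width: 85.2
clock: 7.7
eef_pos: [410.7, 259.1, -31.9]
tool_rot: [3.141, 0.0, -0.301]
force: [-2.0, -0.3, 5.3]
width: 35.9
```

```bash
python3 -m creep '[{"hand":0,"travel":[0,0,0],"angular":[0,0,0]},{"hand":0,"travel":[0,0,-0.5],"angular":[0,0,0]},{"hand":0,"travel":[0,0,-2],"angular":[0,0,0]},{"hand":0,"travel":[0,0,-6],"angular":[0,0,0]},{"hand":0,"travel":[0,0,-10],"angular":[0,0,0]},{"hand":0,"travel":[0,0,-13],"angular":[0,0,0]},{"hand":0,"travel":[0,0,-13],"angular":[0,0,0]},{"hand":0,"travel":[0,0,-13],"angular":[0,0,0]}]'
python3 - <<'E'
from h import *
c=cam("side"); s=ctrl.read_state(); p=proj(c,s["eef_pos"]); u,v=map(int,p)
k=cv2.resize(c["frame"][v-65:v+35,u-50:u+50],None,fx=4,fy=4,interpolation=cv2.INTER_CUBIC)
t=cam("top"); u,v=map(int,proj(t,s["eef_pos"])); j=cv2.resize(t["frame"][v-50:v+50,u-50:u+50],None,fx=4,fy=4,interpolation=cv2.INTER_CUBIC)
save("g6.png",np.hstack([k,j])); plan([])
for n in("top","side"): print(cam(n) and [(d["at"],d["confidence"]) for d in ctrl.spot_point(n,"heater_insert")])
E
```

```text
clock: 8.5
eef_pos: [410.9, 258.8, 98.1]
tool_rot: [3.141, -0.0, -0.302]
force: [-0.1, -1.0, -4.9]
width: 36.3
t 8.6 pos [409.7 258.2  96.7] yaw [ 1.7979e+02  1.2000e-01 -1.7270e+01] F [-0.1 -0.1 -4.3] w 36.5
[([411.8, 262.3, 130.4], 0.57)]
[([410.8, 260.9, 129.0], 0.6)]
```

View pics/g6.png

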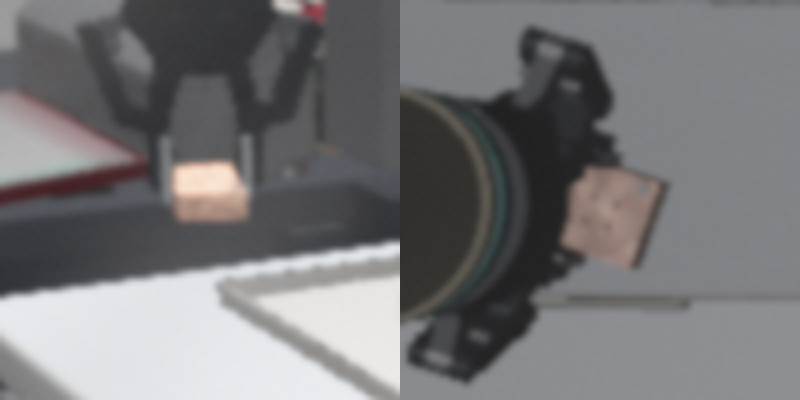

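```bash
python3 - <<'E'
from h import *
from scipy.ndimage import gaussian_filter1d as G
F=[]
for i in range(4): c=cam("top"); F.append(c["frame"].astype(np.float32))
c=dict(c); c["frame"]=np.mean(F,0)
for yaw in (7.9,):
  im=rect(c,(569.5,-68),np.radians(yaw),12,48,100,5)
  col=lambda y:int((100-y)*5)
  for ya,yb in ((20,0),(0,-20),(18,-20)):
    p=im[:,col(ya):col(yb)].mean(1)
    for nm,q in (("lum",p.sum(1)),("r-g",p[:,0]-p[:,1])):
        g=G(np.gradient(G(q,2)),1); pk=sorted(np.argsort(-abs(g)),key=lambda i:-abs(g[i]))
        sel=[]
        for i in pk:
            if all(abs(i-j)>12 for j in sel): sel.append(i)
            if len(sel)>=7: break
        print(ya,yb,nm,[(round(48-(i+.5)/5,1),round(float(g[i]),2)) for i in sorted(sel)])
  # y-profile of end stops, and guide rows
  p=im[int((48-10)*5):int((48+10)*5)].mean(0).sum(1); g=np.gradient(G(p,2)); 
  sel=[]
  for i in np.argsort(-abs(g)):
    if all(abs(i-j)>12 for j in sel): sel.append(i)
    if len(sel)>=10: break
  print("y",[(round(100-(i+.5)/5,1),round(float(g[i]),1)) for i in sorted(sel)])
  # guides: dark blobs
  for y in (27,-27):
    p=im[:,col(y+5):col(y-5)].mean(1).sum(1); r=im[:,col(10):col(-10)].mean(1).sum(1)
    d=p-r; print(y,[(round(48-(i+.5)/5,1),round(float(d[i]))) for i in range(0,480,10)])
save("avg.png",np.clip(im*1.3,0,255).astype(np.uint8))
E
```

```text
20 0 lum [(np.float64(41.7), 1.64), (np.float64(27.3), -1.33), (np.float64(-30.7), 0.73), (np.float64(-34.7), 0.99), (np.float64(-39.5), -3.44), (np.float64(-43.1), 2.55), (np.float64(-45.7), 0.79)]
20 0 r-g [(np.float64(44.1), 0.05), (np.float64(40.3), -0.04), (np.float64(28.9), 0.06), (np.float64(26.3), 0.08), (np.float64(-34.1), -0.09), (np.float64(-38.9), 0.07), (np.float64(-42.3), -0.09)]
0 -20 lum [(np.float64(44.9), -0.9), (np.float64(41.7), 2.07), (np.float64(26.7), -1.06), (np.float64(-34.9), 1.31), (np.float64(-39.5), -3.81), (np.float64(-43.1), 2.69), (np.float64(-45.7), 0.94)]
0 -20 r-g [(np.float64(39.9), -0.05), (np.float64(26.9), 0.09), (np.float64(24.3), 0.05), (np.float64(-33.3), -0.08), (np.float64(-35.9), -0.04), (np.float64(-38.5), 0.07), (np.float64(-42.9), -0.06)]
18 -20 lum [(np.float64(44.9), -0.76), (np.float64(41.7), 1.9), (np.float64(26.9), -1.15), (np.float64(-34.7), 1.18), (np.float64(-39.5), -3.64), (np.float64(-43.1), 2.63), (np.float64(-45.7), 0.88)]
18 -20 r-g [(np.float64(43.3), 0.04), (np.float64(39.9), -0.04), (np.float64(26.7), 0.08), (np.float64(
[... 838 characters left out ...]
, -19), (-30.1, -34), (-32.1, -18), (-34.1, -4), (-36.1, -2), (-38.1, 0), (-40.1, 2), (-42.1, -7), (-44.1, -5), (-46.1, 0)]
-27 [(47.9, 0), (45.9, 0), (43.9, 6), (41.9, 11), (39.9, 6), (37.9, 1), (35.9, 0), (33.9, -1), (31.9, 0), (29.9, 1), (27.9, -3), (25.9, -15), (23.9, -19), (21.9, -26), (19.9, -38), (17.9, -44), (15.9, -24), (13.9, -3), (11.9, 3), (9.9, 3), (7.9, 4), (5.9, 5), (3.9, 5), (1.9, 4), (-0.1, 3), (-2.1, 4), (-4.1, 4), (-6.1, 4), (-8.1, 4), (-10.1, 3), (-12.1, 3), (-14.1, 2), (-16.1, 5), (-18.1, 5), (-20.1, -5), (-22.1, -23), (-24.1, -24), (-26.1, -20), (-28.1, -32), (-30.1, -19), (-32.1, 5), (-34.1, 12), (-36.1, 5), (-38.1, -2), (-40.1, -6), (-42.1, 2), (-44.1, 3), (-46.1, 0)]
```

```bash
python3 - <<'E'
from h import *
cam("side"); plan([(566.5,-69.6,100,7.9),(566.5,-69.6,2,7.9)])
E
```

```text
t 9.05 pos [410.6 259.2  97.8] yaw [ 1.7992e+02  4.0000e-02 -1.7250e+01] F [ 0.1  0.1 -4.1] w 36.6
(566.5, -69.6, 100, 7.9) travel [24.64, 26.78, -0.2] ang [0.1, 0.1, -25.1]
(566.5, -69.6, 2, 7.9) travel [24.65, 26.77, 9.6] ang [0.1, 0.1, -25.1]
```

```bash
python3 -m creep '[{"hand":0,"travel":[24.6,26.8,-0.2],"angular":[0,0,-25]},{"hand":0,"travel":[24.6,26.8,-0.2],"angular":[0,0,-25]},{"hand":0,"travel":[24.6,26.8,-0.2],"angular":[0,0,-25]},{"hand":0,"travel":[24.6,26.8,-0.2],"angular":[0,0,-25]},{"hand":0,"travel":[24.6,26.8,-0.2],"angular":[0,0,-25]},{"hand":0,"travel":[24.6,26.8,-0.2],"angular":[0,0,-25]},{"hand":0,"travel":[24.6,26.8,-0.2],"angular":[0,0,-25]},{"hand":0,"travel":[24.6,26.8,-0.2],"angular":[0,0,-25]},{"hand":0,"travel":[24.6,26.8,-0.2],"angular":[0,0,-25]},{"hand":0,"travel":[24.6,26.8,-0.2],"angular":[0,0,-25]},{"hand":0,"travel":[24.6,26.8,5],"angular":[0,0,-25]},{"hand":0,"travel":[24.6,26.8,7],"angular":[0,0,-25]},{"hand":0,"travel":[24.6,26.8,9],"angular":[0,0,-25]},{"hand":0,"travel":[24.6,26.8,9.6],"angular":[0,0,-25]},{"hand":0,"travel":[24.6,26.8,9.6],"angular":[0,0,-25]},{"hand":0,"travel":[24.6,26.8,9.6],"angular":[0,0,-25]}]'
python3 - <<'E'
from h import *
c=cam("side"); s=ctrl.read_state(); plan([(566.5,-69.6,2,7.9),(566.5,-69.6,-10,7.9)])
c=cam("side"); plan([(566.5,-69.6,2,7.9),(566.5,-69.6,-10,7.9)])
u,v=map(int,proj(c,[567,-69,30])); print(u,v)
k=cv2.resize(c["frame"][v-45:v+45,u-60:u+60],(640,480),interpolation=cv2.INTER_CUBIC); save("n7.png",k)
E
```

```text
clock: 10.65
eef_pos: [566.7, -68.7, 3.0]
tool_rot: [3.141, -0.0, 0.137]
force: [0.7, 0.8, -4.0]
width: 36.2
t 10.7 pos [567.  -69.1   3.2] yaw [ 1.7994e+02 -6.0000e-02  7.8000e+00] F [-0.4  0.4 -3.5] w 36.3
(566.5, -69.6, 2, 7.9) travel [-0.06, 0.05, 0.12] ang [0.1, -0.1, -0.1]
(566.5, -69.6, -10, 7.9) travel [-0.06, 0.04, 1.32] ang [0.1, -0.1, -0.1]
t 10.75 pos [567.  -69.4   3.2] yaw [ 1.7993e+02 -6.0000e-02  7.7800e+00] F [ 0.3  0.6 -4.1] w 36.4
(566.5, -69.6, 2, 7.9) travel [-0.05, 0.01, 0.12] ang [0.1, -0.1, -0.1]
(566.5, -69.6, -10, 7.9) travel [-0.05, 0.01, 1.32] ang [0.1, -0.1, -0.1]
363 259
```

View pics/n7.png

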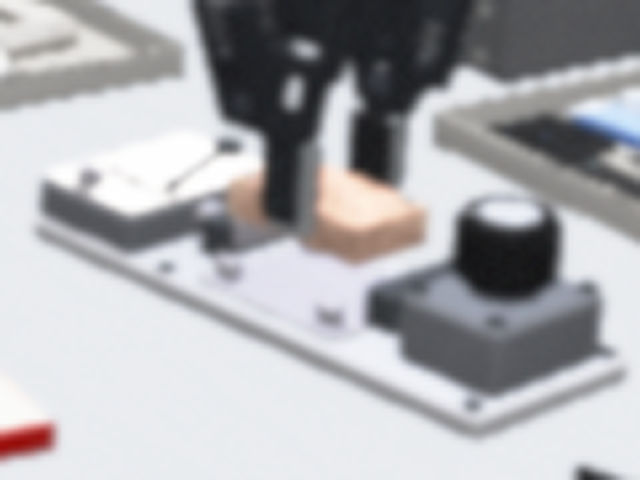

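```bash
python3 -m creep '[{"hand":0,"travel":[-0.05,0,0.4],"angular":[0,0,0]},{"hand":0,"travel":[-0.05,0,0.8],"angular":[0,0,0]},{"hand":0,"travel":[-0.05,0,1.2],"angular":[0,0,0]},{"hand":0,"travel":[-0.05,0,1.3],"angular":[0,0,0]},{"hand":0,"travel":[-0.05,0,1.4],"angular":[0,0,0]},{"hand":0,"travel":[-0.05,0,1.4],"angular":[0,0,0]}]'; python3 -m creep '[{"hand":0,"travel":[0,0,0.1],"angular":[0,0,0]},{"hand":0,"travel":[0,0,0.2],"angular":[0,0,0]},{"hand":0,"travel":[0,0,0.2],"angular":[0,0,0]}]'
```

```text
clock: 11.35
eef_pos: [566.4, -69.4, -10.9]
tool_rot: [3.14, -0.001, 0.136]
force: [-0.3, 0.6, -3.9]
width: 36.4
clock: 11.65
eef_pos: [566.5, -69.4, -13.0]
tool_rot: [3.14, -0.001, 0.136]
force: [-0.1, -0.1, -3.8]
width: 36.6
```

```bash
python3 -m creep '[{"hand":0,"travel":[0,0,0.1],"angular":[0,0,0]},{"hand":0,"travel":[0,0,0.2],"angular":[0,0,0]},{"hand":0,"travel":[0,0,0.3],"angular":[0,0,0]},{"hand":0,"travel":[0,0,0.3],"angular":[0,0,0]}]'; python3 -m creep '[{"hand":0,"travel":[0,0,0.1],"angular":[0,0,0]},{"hand":0,"travel":[0,0,0.2],"angular":[0,0,0]},{"hand":0,"travel":[0,0,0.2],"angular":[0,0,0]}]'
```

```text
clock: 12.05
eef_pos: [566.3, -69.4, -16.2]
tool_rot: [3.141, -0.0, 0.136]
force: [-0.8, 0.2, -4.4]
width: 36.4
clock: 12.35
eef_pos: [566.3, -69.4, -18.4]
tool_rot: [3.141, -0.0, 0.136]
force: [-0.4, -0.2, -4.6]
width: 36.4
```

```bash
python3 -m creep '[{"hand":0,"travel":[0,0,0.1],"angular":[0,0,0]},{"hand":0,"travel":[0,0,0.1],"angular":[0,0,0]}]'; python3 -m creep '[{"hand":0,"travel":[0,0,0.1],"angular":[0,0,0]},{"hand":0,"travel":[0,0,0.1],"angular":[0,0,0]}]';
```

```text
clock: 12.55
eef_pos: [566.3, -69.4, -19.5]
tool_rot: [3.141, -0.0, 0.136]
force: [-0.3, 0.3, -4.0]
width: 36.3
clock: 12.75
eef_pos: [566.2, -69.5, -19.9]
tool_rot: [3.14, -0.0, 0.136]
force: [-1.5, 1.1, 1.9]
width: 36.2
```

```bash
python3 -m creep '[{"hand":0,"travel":[0,0,0.1],"angular":[0,0,0]},{"hand":0,"travel":[0,0,0.1],"angular":[0,0,0]}]'
```

```text
clock: 12.95
eef_pos: [566.3, -69.5, -19.9]
tool_rot: [3.14, -0.001, 0.136]
force: [-3.1, -0.1, 6.4]
width: 36.6
```

```bash
python3 -m creep '[{"hand":1,"travel":[0,0,-0.05],"angular":[0,0,0]},{"hand":1,"travel":[0,0,-0.05],"angular":[0,0,0]},{"hand":1,"travel":[0,0,-0.05],"angular":[0,0,0]},{"hand":1,"travel":[0,0,-0.05],"angular":[0,0,0]},{"hand":1,"travel":[0,0,-0.05],"angular":[0,0,0]},{"hand":1,"travel":[0,0,-2],"angular":[0,0,0]},{"hand":1,"travel":[0,0,-6],"angular":[0,0,0]},{"hand":1,"travel":[-6,6,-11],"angular":[0,0,0]},{"hand":1,"travel":[-10,12,-11],"angular":[0,0,0]},{"hand":1,"travel":[-10,14,-11],"angular":[0,0,0]},{"hand":1,"travel":[-10,14,-11],"angular":[0,0,0]}]'
python3 - <<'E'
from h import *
s=ctrl.read_state(); print(s["qpos"].round(3))
for n in ("top","side","top","side"):
    c=cam(n)
    for t in("knob_grip","knob","pointer_tip","set_mark","heater_insert","nest_floor"): print(n,t,[(np.round(d["at"],1).tolist(),round(d["confidence"],2)) for d in ctrl.spot_point(n,t)[:2]])
    save(n+"8.png",c["frame"])
c=cam("top"); im=rect(c,(566.5,-69.6),np.radians(7.9),20,45,100,4)
for i in range(-10,11): cv2.line(im,(int(400-i*40),0),(int(400-i*40),10 if i%5 else 20),(255,0,0),1)
d=cam("side"); u,v=map(int,proj(d,[567,-69,30])); k=cv2.resize(d["frame"][v-24:v+26,u-75:u+55],(650,250),interpolation=cv2.INTER_CUBIC)
w=np.zeros((240,800,3),np.uint8); w[:,:650]=k[:240]
save("n8.png",np.vstack([im,w])); plan([])
E
```

```text
clock: 14.05
eef_pos: [484.1, -225.6, 90.9]
tool_rot: [3.137, 0.0, 0.132]
force: [0.5, -0.7, 0.2]
width: 85.1
[ 0.684  0.649 -0.46   1.934  0.459  0.661  0.069]
top knob_grip [([583.9, -147.1, 54.2], 0.85)]
top knob [([578.7, -152.8, 40.8], 0.76)]
top pointer_tip [([534.4, 1.1, 36.7], 0.43), ([568.1, -62.6, 1.3], 0.28)]
top set_mark [([532.5, 4.0, 35.0], 0.68), ([528.5, 22.4, 34.5], 0.37)]
top heater_insert [([563.9, -63.6, 13.3], 0.57)]
top nest_floor [([568.7, -69.4, 9.7], 0.85)]
side knob_grip [([578.8, -152.2, 51.4], 0.89)]
side knob [([581.3, -152.2, 44.4], 0.62)]
side pointer_tip [([538.4, -1.5, 29.8], 0.58)]
side set_mark [([524.9, 21.0, 35.6], 0.57)]
side heater_insert [([567.6, -67.5, 12.3], 0.69), ([564.1, -68.3, 23.2], 0.5)]
side nest_floor [([570.4, -68.7, 9.9], 0.89), ([469.3, -274.3, 0.9], 0.29)]
top knob_grip [([583.6, -148.3, 55.8], 0.74), ([570.4, -70.2, 8.1], 0.62)]
top knob [([577.2, -152.0, 41.6], 0.69), ([569.0, -62.5, 3.3], 0.53)]
top pointer_tip [([533.2, 2.3, 33.4], 0.64), ([566.9, -63.5, 2.2], 0.6)]
top set_mark [([526.9, 21.4, 31.8], 0.54)]
top heater_insert [([565.4, -65.7, 12.1], 0.82)]
top nest_floor [([568.7, -67.2, 8.8], 0.68)]
side knob_grip [([577.9, -151.8, 52.0], 0.69), ([467.9, -276.5, -2.3], 0.3)]
side knob [([541.4, 0.1, 31.1], 0.71), ([569.6, -64.9, 13.0], 0.61)]
side pointer_tip [([538.6, -1.8, 34.1], 0.41)]
side set_mark [([524.1, 24.4, 33.2], 0.56)]
side heater_insert [([566.7, -65.3, 13.1], 0.98)]
side nest_floor [([571.6, -67.6, 13.2], 0.87), ([578.3, -152.1, 50.7], 0.41)]
t 15.55 pos [ 486.1 -221.5   90.3] yaw [ 1.7989e+02 -3.0000e-02  7.7800e+00] F [0.8 0.4 0.5] w 85.6
```

View pics/n8.png

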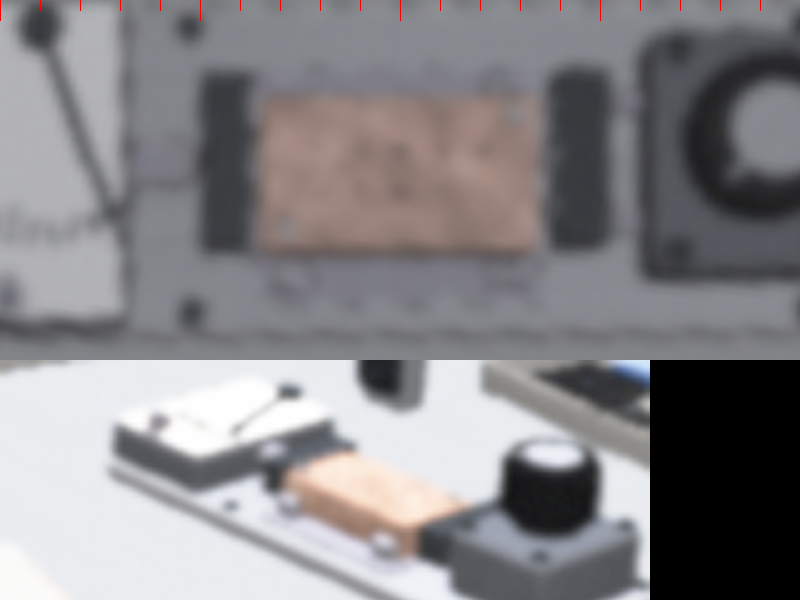

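```bash
python3 - <<'E'
from h import *
T=[];S=[]
for i in range(3): T.append(cam("top")); S.append(cam("side"))
out=[]
for L in(T,S):
    c=dict(L[0]); c["frame"]=np.clip(np.mean([l["frame"] for l in L],0)*(1.3 if L is T else 1),0,255).astype(np.uint8)
    im=rect(c,(555,15),np.radians(7.9),34,50,45,6)   # 540 wide x 600 high
    for i in range(-4,5): cv2.line(im,(270-i*60,0),(270-i*60,8),(255,0,0),1); cv2.line(im,(0,300-i*60),(8,300-i*60),(255,0,0),1)
    out.append(cv2.resize(im,(400,444)))
save("d10.png",np.hstack(out))
E
```

```text
(no output)
```

View pics/d10.png

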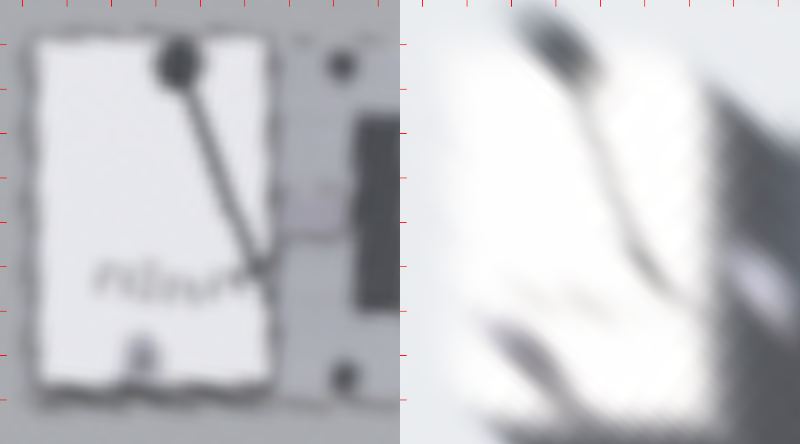

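```bash
cat >> h.py <<'E'
def avg(n,k=3):
    L=[cam(n) for _ in range(k)]; c=dict(L[0]); c["frame"]=np.mean([l["frame"] for l in L],0).astype(np.float32); return c
def dial(c):
    "local mm frame (x,y) about (555,15), yaw 7.9, z=34"
    S=6; im=rect(c,(555,15),np.radians(7.9),34,50,45,S).mean(2)
    X=lambda r:50-(r+.5)/S; Y=lambda q:45-(q+.5)/S
    def cen(x0,x1,y0,y1,bg):
        r0,r1,c0,c1=[int(v) for v in((50-x1)*S,(50-x0)*S,(45-y1)*S,(45-y0)*S)]
        w=np.clip(bg-im[r0:r1,c0:c1],0,None); R_,C_=np.mgrid[r0:r1,c0:c1]
        return np.array([(w*X(R_)).sum()/w.sum(),(w*Y(C_)).sum()/w.sum()])
    white=np.percentile(im,80)
    piv=cen(30,43,-2,12,white*.75)
    rider=cen(-35,-25,7,18,white*.92)
    P=[]
    for x in np.arange(piv[0]-40,piv[0]-11,.5):
        row=im[int((50-x)*S)]; y=np.array([Y(q) for q in range(row.size)])
        ok=(y>-13)&(y<26); w=np.clip(white*.9-row,0,None)*ok; i=np.argmax(w)
        k=ok&(abs(y-y[i])<4); P.append((x,(w*k*y).sum()/(w*k).sum()))
    P=np.array(P); a=np.polyfit(P[:,0],P[:,1],1); rms=np.std(P[:,1]-np.polyval(a,P[:,0]))
    an=np.degrees(np.arctan(a[0])); ar=np.degrees(np.arctan2(rider[1]-piv[1],piv[0]-rider[0]))
    yp=np.polyval(a,piv[0])
    # needle direction going to -x: angle = -an ; tip tangential travel remaining at r=60
    print("piv",piv.round(2),"rider",rider.round(2),"needle deg",round(-an,2),"line y at piv",round(yp,2),"rms",round(rms,2),"rider deg",round(ar,2),"remaining mm",round(np.radians(ar+an)*60,1), "line@rider y gap",round(rider[1]-np.polyval(a,rider[0]),2))
E
python3 - <<'E'
from h import *
c=avg("top"); dial(c)
for t in("top",):
    m=mask("top","knob"); ys,xs=np.nonzero(m); print(xs.min(),xs.max(),ys.min(),ys.max(),m.sum())
    u,v=map(int,proj(c,[580,-152,68]).round()); g=c["frame"].mean(2)[v-18:v+18,u-18:u+18]
    # bright cap centroid
    n,l,st,ce=cv2.connectedComponentsWithStats((g>120).astype(np.uint8)); print([(s[4],(q+[u-18,v-18]).round(1).tolist(),ray(c,*(q+[u-18,v-18]),68).round(1).tolist()) for s,q in zip(st,ce) if 20<s[4]<300])
    dk=(g<60); n,l,st,ce=cv2.connectedComponentsWithStats(dk.astype(np.uint8)); print([(s[4],s[:4].tolist(),(q+[u-18,v-18]).round(1).tolist()) for s,q in zip(st,ce) if 20<s[4]<600],u,v)
s=avg("side",1); m=mask("side","knob_grip"); 
if m is not None: ys,xs=np.nonzero(m); print("side",xs.min(),xs.max(),ys.min(),ys.max(),proj(s,[581.5,-152.3,55]),proj(s,[581.5,-152.3,68]))
E
```

```text
piv [36.14  4.69] rider [-31.21  13.04] needle deg -20.64 line y at piv 5.21 rms 0.22 rider deg 7.07 remaining mm 29.0 line@rider y gap 33.2
399 419 192 211 307
[(np.int32(79), [409.6, 200.8], [583.0, -152.1, 68.0])]
[(np.int32(193), [6, 6, 21, 23], [407.4, 202.5])] 410 202
side 310 420 239 296 [397.40470058 260.66994146] [397.94023494 254.27067609]
```

```bash
python3 - <<'E'
from h import *
plan([(582.3,-152.2,110,130),(582.3,-152.2,9,130)])
E
```

```text
t 16.15 pos [ 486.1 -221.5   90.3] yaw [ 1.7988e+02 -3.0000e-02  7.7900e+00] F [-0.4  0.8 -0.4] w 85.4
(582.3, -152.2, 110, 130) travel [10.47, -5.56, -1.98] ang [0.1, 0.1, -122.2]
(582.3, -152.2, 9, 130) travel [10.47, -5.58, 8.12] ang [0.1, 0.1, -122.2]
```

```bash
python3 -m creep '[{"hand":1,"travel":[5,-3,-2],"angular":[0,0,-8]},{"hand":1,"travel":[10.5,-5.6,-2],"angular":[0,0,-16]},{"hand":1,"travel":[10.5,-5.6,-2],"angular":[0,0,-24]},{"hand":1,"travel":[10.5,-5.6,-2],"angular":[0,0,-32]},{"hand":1,"travel":[10.5,-5.6,-2],"angular":[0,0,-40]},{"hand":1,"travel":[10.5,-5.6,-2],"angular":[0,0,-48]},{"hand":1,"travel":[10.5,-5.6,-2],"angular":[0,0,-56]},{"hand":1,"travel":[10.5,-5.6,-2],"angular":[0,0,-64]},{"hand":1,"travel":[10.5,-5.6,-2],"angular":[0,0,-72]},{"hand":1,"travel":[10.5,-5.6,-2],"angular":[0,0,-80]},{"hand":1,"travel":[10.5,-5.6,-2],"angular":[0,0,-88]},{"hand":1,"travel":[10.5,-5.6,-2],"angular":[0,0,-96]},{"hand":1,"travel":[10.5,-5.6,-2],"angular":[0,0,-104]},{"hand":1,"travel":[10.5,-5.6,0],"angular":[0,0,-112]},{"hand":1,"travel":[10.5,-5.6,3],"angular":[0,0,-120]},{"hand":1,"travel":[10.5,-5.6,5],"angular":[0,0,-122]},{"hand":1,"travel":[10.5,-5.6,5],"angular":[0,0,-122]},{"hand":1,"travel":[10.5,-5.6,5],"angular":[0,0,-122]}]'
python3 - <<'E'
from h import *
print(ctrl.read_state()["qpos"].round(2)); plan([(582.3,-152.2,9,130)])
E
```

```text
clock: 17.95
eef_pos: [582.7, -151.7, 40.4]
tool_rot: [-3.141, 0.001, 2.264]
force: [-0.0, 0.0, 1.1]
width: 85.2
[ 0.74  0.95 -0.94  1.77  0.95  0.95  1.65]
t 17.95 pos [ 582.7 -151.7   40.4] yaw [-1.7998e+02  9.0000e-02  1.2972e+02] F [-0.   0.   1.1] w 85.2
(582.3, -152.2, 9, 130) travel [-0.01, -0.06, 3.14] ang [-0.0, 0.1, -0.3]
```

Descend and close on the knob.

```bash
python3 -m creep '[{"hand":1,"travel":[0,-0.05,1.5],"angular":[0,0,0]},{"hand":1,"travel":[0,-0.05,2.5],"angular":[0,0,0]},{"hand":1,"travel":[0,-0.05,3.1],"angular":[0,0,0]},{"hand":1,"travel":[0,-0.05,3.1],"angular":[0,0,0]}]'; python3 -m creep '[{"hand":0,"travel":[0,0,0],"angular":[0,0,0]},{"hand":0,"travel":[0,0,0],"angular":[0,0,0]},{"hand":0,"travel":[0,0,0],"angular":[0,0,0]},{"hand":0,"travel":[0,0,0],"angular":[0,0,0]},{"hand":0,"travel":[0,0,0],"angular":[0,0,0]},{"hand":0,"travel":[0,0,0],"angular":[0,0,0]}]'; python3 -c "
from h import *
s=ctrl.read_state();print(s['torque'].round(2))"
```

```text
clock: 18.35
eef_pos: [581.6, -152.1, 8.5]
tool_rot: [-3.14, 0.0, 2.264]
force: [-0.8, -0.7, 0.2]
width: 85.4
clock: 18.95
eef_pos: [581.1, -151.2, 9.3]
tool_rot: [-3.14, -0.0, 2.264]
force: [-2.4, 0.2, 4.9]
width: 36.3
[ 0.37  0.65 -0.04]
```

```bash
python3 -m creep '[{"hand":0,"travel":[0,0,0],"angular":[0,0,6]},{"hand":0,"travel":[0,0,0],"angular":[0,0,12]},{"hand":0,"travel":[0,0,0],"angular":[0,0,18]},{"hand":0,"travel":[0,0,0],"angular":[0,0,24]},{"hand":0,"travel":[0,0,0],"angular":[0,0,30]},{"hand":0,"travel":[0,0,0],"angular":[0,0,36]},{"hand":0,"travel":[0,0,0],"angular":[0,0,42]},{"hand":0,"travel":[0,0,0],"angular":[0,0,48]},{"hand":0,"travel":[0,0,0],"angular":[0,0,54]},{"hand":0,"travel":[0,0,0],"angular":[0,0,60]},{"hand":0,"travel":[0,0,0],"angular":[0,0,66]},{"hand":0,"travel":[0,0,0],"angular":[0,0,72]},{"hand":0,"travel":[0,0,0],"angular":[0,0,78]},{"hand":0,"travel":[0,0,0],"angular":[0,0,84]},{"hand":0,"travel":[0,0,0],"angular":[0,0,84]}]'
python3 - <<'E'
from h import *
c=avg("top",2); dial(c); s=ctrl.read_state(); print(s["torque"].round(2),s["qpos"].round(2)); plan([])
save("t11.png",c["frame"].astype(np.uint8))
E
```

```text
clock: 20.45
eef_pos: [581.2, -150.1, 9.4]
tool_rot: [-3.141, 0.001, 0.798]
force: [0.3, 2.2, -1.5]
width: 36.1
piv [36.14  4.68] rider [-31.2   13.06] needle deg -20.62 line y at piv 5.2 rms 0.22 rider deg 7.09 remaining mm 29.0 line@rider y gap 33.2
[ 0.68 -0.05 -0.1 ] [ 0.56  0.88 -0.58  1.78  0.71  0.7   0.38]
t 20.55 pos [ 581.2 -150.1    9.4] yaw [-1.7992e+02  3.0000e-02  4.5900e+01] F [-0.4  3.6 -0.1] w 36.3
```

```bash
python3 -m creep '[{"hand":0,"travel":[0,0,0],"angular":[0,0,5]},{"hand":0,"travel":[0,0,0],"angular":[0,0,10]},{"hand":0,"travel":[0,0,0],"angular":[0,0,15]},{"hand":0,"travel":[0,0,0],"angular":[0,0,20]},{"hand":0,"travel":[0,0,0],"angular":[0,0,25]},{"hand":0,"travel":[0,0,0],"angular":[0,0,30]},{"hand":0,"travel":[0,0,0],"angular":[0,0,30]}]'
cat > d.py <<'E'
from h import *
c=avg("top",2); dial(c); s=ctrl.read_state(); print("tq",s["torque"].round(2),"q7",s["qpos"][6].round(2)); plan([])
E
python3 d.py
```

```text
clock: 21.25
eef_pos: [581.6, -149.9, 9.4]
tool_rot: [-3.141, 0.0, 0.279]
force: [1.1, 1.1, -2.0]
width: 36.1
piv [36.13  4.68] rider [-31.21  13.04] needle deg -20.65 line y at piv 5.21 rms 0.22 rider deg 7.08 remaining mm 29.0 line@rider y gap 33.21
tq [ 0.33 -0.34 -0.05] q7 -0.03
t 21.35 pos [ 581.6 -149.9    9.4] yaw [-1.7994e+02  2.0000e-02  1.6070e+01] F [ 0.4  0.6 -3. ] w 36.6
```

```bash
python3 -m creep '[{"hand":0,"travel":[0,0,0],"angular":[0,0,5]},{"hand":0,"travel":[0,0,0],"angular":[0,0,10]},{"hand":0,"travel":[0,0,0],"angular":[0,0,15]},{"hand":0,"travel":[0,0,0],"angular":[0,0,20]},{"hand":0,"travel":[0,0,0],"angular":[0,0,25]},{"hand":0,"travel":[0,0,0],"angular":[0,0,30]},{"hand":0,"travel":[0,0,0],"angular":[0,0,30]}]'; python3 d.py
```

```text
clock: 22.05
eef_pos: [582.1, -149.9, 9.4]
tool_rot: [-3.141, 0.0, -0.241]
force: [2.1, 0.4, -3.0]
width: 36.0
piv [36.33  4.78] rider [-31.22  13.04] needle deg -9.49 line y at piv 4.79 rms 0.11 rider deg 6.97 remaining mm 17.2 line@rider y gap 19.54
tq [ 0.19 -0.66 -0.02] q7 -0.41
t 22.15 pos [ 582.1 -149.9    9.4] yaw [-1.7994e+02  1.0000e-02 -1.3750e+01] F [ 2.7  0.7 -3.9] w 36.1
```

```bash
python3 -m creep '[{"hand":0,"travel":[0,0,0],"angular":[0,0,5]},{"hand":0,"travel":[0,0,0],"angular":[0,0,10]},{"hand":0,"travel":[0,0,0],"angular":[0,0,15]},{"hand":0,"travel":[0,0,0],"angular":[0,0,20]},{"hand":0,"travel":[0,0,0],"angular":[0,0,25]},{"hand":0,"travel":[0,0,0],"angular":[0,0,28]},{"hand":0,"travel":[0,0,0],"angular":[0,0,28]}]'; python3 d.py
```

```text
clock: 22.85
eef_pos: [582.4, -150.1, 9.4]
tool_rot: [-3.141, 0.0, -0.727]
force: [1.2, 0.2, -4.0]
width: 36.3
piv [36.2   4.76] rider [-31.19  13.04] needle deg 2.22 line y at piv 4.88 rms 0.11 rider deg 7.0 remaining mm 5.0 line@rider y gap 5.55
tq [-0.04 -0.61 -0.02] q7 -0.75
t 22.95 pos [ 582.4 -150.1    9.4] yaw [-1.7993e+02  1.0000e-02 -4.1610e+01] F [ 2.4  0.4 -3.1] w 36.1
```

```bash
python3 -m creep '[{"hand":0,"travel":[0,0,0],"angular":[0,0,3]},{"hand":0,"travel":[0,0,0],"angular":[0,0,6]},{"hand":0,"travel":[0,0,0],"angular":[0,0,9]},{"hand":0,"travel":[0,0,0],"angular":[0,0,9]}]'; python3 d.py; python3 - <<'E'
from h import *
c=avg("top",3); im=np.clip(rect(c,(545,20),np.radians(7.9),34,50,45,6)*1.3,0,255).astype(np.uint8); save("d11.png",im)
E
```

```text
clock: 23.35
eef_pos: [582.5, -150.2, 9.4]
tool_rot: [-3.14, 0.0, -0.882]
force: [1.2, -0.2, -4.2]
width: 36.3
piv [36.19  4.72] rider [-31.11  13.04] needle deg 6.06 line y at piv 4.8 rms 0.08 rider deg 7.04 remaining mm 1.0 line@rider y gap 1.1
tq [-0.11 -0.55 -0.08] q7 -0.86
t 23.45 pos [ 582.6 -150.1    9.4] yaw [-1.7992e+02  2.0000e-02 -5.0500e+01] F [ 2.7 -0.3 -4. ] w 36.3
```

View pics/d11.png

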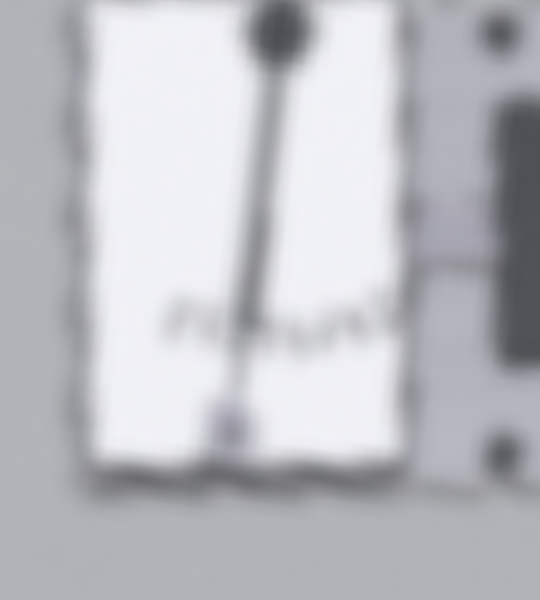

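```bash
python3 -m creep '[{"hand":0,"travel":[0,0,0],"angular":[0,0,1]},{"hand":0,"travel":[0,0,0],"angular":[0,0,2]},{"hand":0,"travel":[0,0,0],"angular":[0,0,2]}]'; python3 d.py; python3 -m creep '[{"hand":1,"travel":[0,0,0],"angular":[0,0,0]},{"hand":1,"travel":[0,0,0],"angular":[0,0,0]},{"hand":1,"travel":[0,0,0],"angular":[0,0,0]},{"hand":1,"travel":[0,0,0],"angular":[0,0,0]},{"hand":1,"travel":[0,0,0],"angular":[0,0,0]}]'; python3 d.py
```

```text
clock: 23.9
eef_pos: [582.5, -150.2, 9.4]
tool_rot: [-3.14, 0.0, -0.918]
force: [1.7, -0.1, -4.2]
width: 35.7
piv [36.15  4.73] rider [-31.08  13.03] needle deg 7.75 line y at piv 4.51 rms 0.14 rider deg 7.03 remaining mm -0.8 line@rider y gap -0.64
tq [-0.1  -0.56 -0.07] q7 -0.89
t 24.0 pos [ 582.5 -150.2    9.4] yaw [-1.7992e+02  2.0000e-02 -5.2560e+01] F [ 1.9  0.  -3.1] w 36.2
clock: 24.5
eef_pos: [582.4, -150.2, 9.5]
tool_rot: [-3.14, 0.0, -0.917]
force: [-0.2, -0.2, 0.0]
width: 85.6
piv [36.17  4.74] rider [-31.08  13.04] needle deg 7.75 line y at piv 4.49 rms 0.14 rider deg 7.04 remaining mm -0.7 line@rider y gap -0.6
tq [0.03 0.04 0.02] q7 -0.89
t 24.6 pos [ 582.5 -150.2    9.5] yaw [-1.7992e+02  2.0000e-02 -5.2560e+01] F [-0.9 -0.4 -0.5] w 85.2
```

```bash
python3 -m creep '[{"hand":1,"travel":[0,0,-2],"angular":[0,0,0]},{"hand":1,"travel":[0,0,-6],"angular":[0,0,0]},{"hand":1,"travel":[0,0,-10],"angular":[0,0,0]},{"hand":1,"travel":[0,0,-13],"angular":[0,0,0]},{"hand":1,"travel":[0,0,-13],"angular":[0,0,0]}]'; python3 d.py; python3 - <<'E'
from h import *
c=avg("top",3); im=np.clip(rect(c,(560,-40),np.radians(7.9),30,45,100,4)*1.3,0,255)
d=avg("side",2); u,v=map(int,proj(d,[567,-50,30])); k=cv2.resize(d["frame"][v-24:v+24,u-80:u+80],(800,240),interpolation=cv2.INTER_CUBIC)
save("f12.png",np.vstack([im,k]).clip(0,255).astype(np.uint8))
for t in("loupe","note_pad","tweezers","set_mark","heater_insert"): print(t,[(np.round(q["at"],1).tolist(),round(q["confidence"],2)) for q in ctrl.spot_point("top",t)[:1]])
E
```

```text
clock: 25.1
eef_pos: [585.7, -151.0, 144.2]
tool_rot: [-3.134, -0.007, -0.918]
force: [0.4, 0.6, 0.5]
width: 85.1
piv [36.16  4.74] rider [-31.08  13.03] needle deg 7.76 line y at piv 4.51 rms 0.14 rider deg 7.03 remaining mm -0.8 line@rider y gap -0.64
tq [-0.04  0.05 -0.05] q7 -0.85
t 25.2 pos [ 582.5 -150.5  140. ] yaw [-1.7989e+02 -4.0000e-02 -5.2560e+01] F [ 0.5 -0.7 -0.2] w 85.1
loupe [([465.9, -274.2, 4.1], 0.83)]
note_pad [([390.0, -63.8, 0.8], 0.93)]
tweezers [([557.1, -279.9, -1.1], 0.52)]
set_mark [([528.3, 20.6, 33.9], 0.46)]
heater_insert [([560.9, -56.6, 12.2], 0.75)]
```

View pics/f12.png

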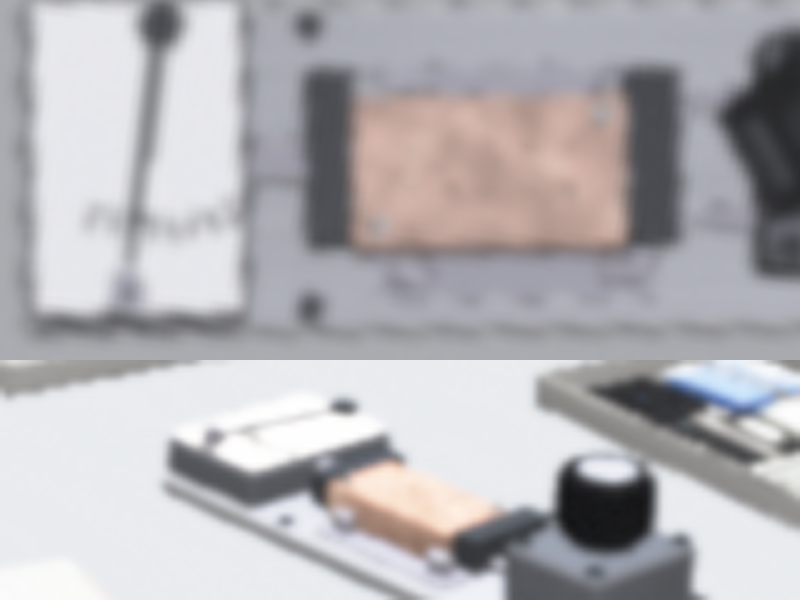

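The last picture shows the needle (160,25)→(128,275) pointing at the rider (128,290). The insert is clamped flat between the anvil and the jaw, and the robot is clear. I'm handing the job in.

```bash
python3 -c "
from cell import ctrl
print(ctrl.finish_job())"
```

```text
the job is handed in; nothing more can be done
None
```

The copper insert is down on the nest floor, clamped and released. The pointer stands at the set mark, and I handed the job in at about 26 s on the robot's clock; the hand-in reported no verdict.

**First grasp missed:** The real fingertips sit about 37 mm above the reported TCP, so the gripper first shut on nothing above the insert. The cameras showed the offset. I allowed for it and the second grasp held.

**Placing:** I lowered the insert in small steps between the guides. The wrist force showed no contact until the underside was about 12 mm above the worktop, which is nest floor height. I let go after a light touch of about 10 N.

**Turning:** I turned the knob clockwise about 182° in one grip, checking the pointer in the top camera between short steps. It kept its place after I let go.

**Last checks:**
- **Pointer:** The final measurement put the tip 0.6 to 0.8 mm past the mark, which is within the camera's resolution. The last 2° of knob showed as 1.7 mm of tip travel where about 0.9 mm was expected, so that figure is good to about 1 mm.
- **Insert:** It looked flat between the jaw and the anvil in both views.
- **Other things:** The loupe, tweezers and set mark read within about 4 mm of where they started. The note pad's top-camera reading shifted about 7 mm. I never went near the pad, so I put that down to detector scatter but did not check it further.

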